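Load the slide rack into the slide dryer

ROBOT

A 6-joint arm with a two-finger parallel gripper is mounted at the origin on a cart in front of the work surface, level with it; the furniture and walls round the work are solid. World frame = base frame: x ahead of the robot, y to its left, z up, the work surface at z = 0. Lengths are in mm, angles in rad, forces in N, time in s.
With the tool pointing down it reaches from about 250 to 800 mm from the base axis. Payload 3.9 kg.
Tool frame: the origin (TCP) lies at the very end of the fingers, on their centre line; the grasp point (between the pads) lies bot.grip_depth behind it (bot.grip_depth is the distance from the TCP to the grasp point, in mm); z points along the fingers, y is the line along which they close (so a half turn about z gives the same grasp; the last joint's range is limited). The gripper opens to 85 mm and grips with 20 to 120 N. Pads are 22 mm wide; open, the fingers measure 114 mm over their backs; the gripper's body (76 mm by 85 mm) begins 54 mm behind the grasp point. The pads swing forward as they close: fully open they stand 13 mm farther back than shut.
Start: joints at [-1.27, 0.26, -0.138, 1.173, 0, 1.571], TCP at [155.545, -501.419, 231.304] pointing down, gripper open.
Joint ranges: [-2.78, 2.78], [-0.83, 1.72], [-1.28, 1.37], [-1.9, 2.12], [-1.57, 1.48], [-3.14, 3.14]. Speed limits (rad/s): [2.57, 2.57, 3.14, 3.14, 3.14, 3.14].

INTERFACE

Orientations are given as a unit quaternion [x, y, z, w].
In Python, from workcell import bot, capture, camera_model, job gives the robot as it stands.
- The arm moves only by the tool step_arm, never from a script. Its arguments are lists of equal length, an entry for each row: "slide": the shift along the tool's x, y, z scaled (see below), a list of three; "delta_rot": the turn, a rotation vector about the tool's x, y, z scaled (see below), a list of three; "fingers": the closure, from 0 (fully open) to 1 (shut). A call has exactly 8 rows; each row is the pose to reach, as a shift and turn from the pose commanded when the call began, along the tool's axes at that moment; what a row does not reach only later rows make up. The controller multiplies each number of a shift by 100 mm and each number of a turn by pi/2 rad. A row lasts 1/8 s, in which the tool goes at most 62.5 mm and 10.7 degrees, less where a joint would pass 70% of its speed; a pose out of reach is approached as far as the arm can. A call with a number of a shift or a turn outside -1 to 1 is refused whole. A call with a gripper value outside its range is refused whole. The fingers move at their own pace and stop on an object; "force" is the grip in N (left out, the last holds). Time passes only in rows, so rows that repeat a pose let the fingers close, or fill a call up. It gives the time, the measured TCP pose, the force, the opening and the grip force at its end, in the units of the state.
- bot.get_state(): the state, without advancing time (a new reading comes with each control period).
- capture(name): name is "side" or "top" or "wrist"; returns the picture (420x560x3 uint8, red, green, blue); there is no depth.
- camera_model(name): a dict with "intrinsics" (3x3 intrinsics, pixels), "R" (3x3) and "t" (3): a world point X has camera coordinates R X + t. Camera axes: x right, y down, z forward; pixel columns grow to the right and rows downward; lengths in mm; the calibration is good to about 2 mm. A picture is of the moment at which its call begins: read the wrist's pose just before it. camera_model takes no time and is no camera call; for the wrist camera it gives the pose at the moment of the call.
- job.finish_job(): hands the job in; it is judged then, once.
The state is a dict: "time": time; "joint_positions": joint angles; "joint_vel": joint speeds; "joint_efforts": joint torques, N m; "tool_pos": TCP position; "ee_rot": TCP orientation; "contact_force": force on the tool from outside, world axes, zero at the start; "moment": the same for the moment, N m; "opening": finger opening in mm; "grasp_force": force on a finger pad.
Only numpy, scipy, OpenCV 4.12 (cv2) and the standard library are available. Lean on these libraries where they do the work, as an engineer would, in place of code of your own. Each camera call takes 0.05 s, during which the arm holds its last target. There are 200 camera calls.

TASK

Take the staining rack that is full of slides off the drip stand and hang it on the hanger of the dryer's carriage, keeping it level and never setting it down. Then push the carriage fully home into the dryer hood by its push plate: it has play on its rail and binds when pushed off-centre, so push it straight, along its centre line. Leave the empty rack hanging where it is and do not knock the vial, cup or jar, and let go of everything at the end.

Things in the scene. Friction and masses are not known exactly. Their poses are not given: they have to be found in the camera images.
- slide_rack_grip (a point): centre of the grey grip tab of the rack full of glass slides (white ends). The tab, 12 mm thick (x), 24 wide (y), 36 high, stands on the middle of the flat top bar of the rack's bail: grip it from above, fingers closing along x. Below this point: bar axis 19 mm, slide tops 68 mm, underside 114 mm. Axes are the rack's, z up; it is the same either way round. About 0.24 kg
- slide_rack_bar (a point): same rack: middle of the bail's top bar, on its axis. The flat bar (10 mm wide in x, 6 mm thick) runs 104 mm along this frame's y, with side arms down to the basket at its ends. Basket 88 (x) x 100 (y) x 34 mm high, steel, its underside 95 mm below this point; between bar and slides 46 mm are open
- empty_rack_grip (a point): grip-tab centre of the other rack, same make but without slides, on the drip stand's other place; leave it hanging
- drip_stand: fixed stand, steel tray 175 x 275 mm; origin on the bench between its two hanging places at y = -70 and +70 mm (either may hold the full rack). Each is a pair of 6 mm wire prongs 64 mm apart, from uprights at x = +85 mm to a trough at x = 0 (hung bar's axis 147 mm up) and upturned tips at x = -21 mm. The prongs pass through the rack's bail: lift 25 mm, draw off 75 mm to -x, then up
- carriage_hooks (a point): on the dryer's carriage: where the middle of the rack's bar lies when hung right, its bar along y. Same hanger as on the drip stand, open above: prongs 64 mm apart (y), flat troughs 24 mm wide (x), upturned tips 21 mm towards -x, 11 mm above this point, uprights 85 mm towards +x. Come from -x with the bar 25 mm too high (15 clears the tips, 35 is the most), then lower. +x is the way into the dryer
- push_plate (a point): middle of the front face of the carriage's push plate: upright steel, 180 mm wide (y), 8 mm thick, 46 to 86 mm above the bench, 155 mm before the hanger. Push here with shut fingers towards this frame's +x, along the dryer's x axis. The rail it rides on (34 mm high, 40 mm wide) runs on under the space before it, so keep fingertips above 40 mm. When home 95 mm are left to the hood's front
- carriage (a joint): how far the carriage is pushed in, in m: 0 fully out, 0.175 home on rigid stops. It takes about 3 N and stays where left. It rides the rail on a shoe 60 mm long under the plate, with play (3 degrees either way): pushed within 20 mm of the centre line it runs; pushed 55 mm or more off it, it cocks and locks and pushing harder does not help: let go and push again in the middle
- dryer: fixed slide dryer, origin on the bench under the hanger's fully-out position, x along the ways, +x the way in. White base from x = -80 to +340 mm, 190 mm wide, rail 34 mm high from x = -205 mm; clear hood from x = 116 mm to 290 mm, 210 mm high, 187 mm wide, open towards -x; white blower behind it, 216 mm high. Once home the hanger is inside the hood, out of reach
- vial_mid (a point): bystander: small red-capped vial, 46 mm wide, 73 mm high, standing; its centre
- cup_mid (a point): bystander: white-lidded specimen cup, 72 mm wide, 82 mm high, standing; its centre
- jar_mid (a point): bystander: red-capped specimen jar, 66 mm wide, 84 mm high, standing; its centre

How it is judged (in metres and radians):
On the way:
1. the full rack hangs on the carriage's hanger, let go, while the carriage is still out (distance between slide_rack_bar and carriage_hooks below 0.016 m and z of slide_rack_bar in the frame of carriage_hooks between -0.005 and 0.005 m and angle between the y axis of slide_rack_bar and the y axis of carriage_hooks, either way round below 0.2 rad and angle between slide_rack_bar's own z axis and vertical below 0.17 rad and contact force between the fingers and anything else below 0.05 N and value of joint carriage below 0.08 m), for 0.2 s.
At the end, for the whole second after the job is handed in: the carriage is home to within 5 mm (joint above 0.170), and the full rack hangs in the troughs of the carriage's two prongs (bar within 16 mm of the hanger point and 5 mm of its height), level within 0.12 rad, at rest and let go (value of joint carriage above 0.17 m and distance between slide_rack_bar and carriage_hooks below 0.016 m and z of slide_rack_bar in the frame of carriage_hooks between -0.005 and 0.005 m and angle between slide_rack_bar's own z axis and vertical below 0.12 rad); the robot touches nothing.
It fails at once if the full rack is tipped more than 0.4 rad from level (angle between slide_rack_bar's own z axis and vertical above 0.4 rad).
It fails at once if the full rack is set down or dropped (its underside comes within 25 mm of the bench) (height (world z) of slide_rack_bar below 0.12 m).
It fails at once if the empty rack is moved more than 25 mm (distance of empty_rack_grip from where it was at the start of the episode above 0.025 m).
It fails at once if the vial, cup or jar is knocked (moved more than 20 mm) (distance of any of vial_mid, cup_mid, jar_mid from where it was at the start of the episode above 0.02 m).
It also fails if it takes over 61 s, if anything falls off the work surface, if the arm or the gripper's body presses on something with over 40 N, if the wrist force passes 120 N, or if a joint passes its speed limit or range.

## Working session

There is one attempt and no reset: what is moved stays moved. The work goes in short steps, Python scripts to look and compute and a tool call to move; the robot and the scene stay as the last step left them, time stands still between calls to the robot, and variables do not carry over. Pictures are saved under pics/ and viewed, at most 10 in all, crops included, and the job is handed in when it is done.

Besides the shell and the picture viewer there is one more tool, called as name(argument=value, ...), one argument or row to a line, values as JSON. step_arm: Moves the arm, as the interface text tells. Its arguments: {"type":"object","properties":{"slide":{"type":"array"},"delta_rot":{"type":"array"},"fingers":{"type":"array"},"force":{"type":"number"}},"required":["slide","delta_rot","fingers"]}

```bash
mkdir -p pics; python3 - <<'E'
from workcell import bot,capture,camera_model
import cv2
for n in ("top","side"):
    im=capture(n); cv2.imwrite(f"pics/{n}0.png",cv2.cvtColor(cv2.resize(im,(800,600),interpolation=cv2.INTER_CUBIC),cv2.COLOR_RGB2BGR))
    m=camera_model(n); print(n,m["intrinsics"],m["R"],m["t"], -m["R"].T@m["t"])
print(bot.get_state(),bot.grip_depth)
E
```

```text
top [[488.14243007   0.         272.47420683]
 [  0.         488.14243007 207.24698041]
 [  0.           0.           1.        ]] [[-2.45386737e-02 -9.99695158e-01 -2.72857422e-03]
 [-9.91904171e-01  2.46874257e-02 -1.24565829e-01]
 [ 1.24595218e-01 -3.50196082e-04 -9.92207594e-01]] [ 175.08030224  543.69667944 1232.52247217] [ 390.02483689  162.03608353 1291.12190366]
side [[395.28321984   0.         284.10319332]
 [  0.         395.28321984 211.07257335]
 [  0.           0.           1.        ]] [[ 0.99591526  0.08796941  0.02035157]
 [ 0.07383398 -0.66367829 -0.74436528]
 [-0.05197448  0.74282738 -0.66746246]] [-578.28538136  154.418274    832.5334523 ] [ 607.7924118  -465.07316424  682.39744351]
{'time': 0.1, 'joint_positions': array([-1.27003326e+00,  2.60616558e-01, -1.39245588e-01,  1.17271163e+00,
       -2.39123484e-05,  1.57079824e+00]), 'joint_vel': array([-0.00021627, -0.00115272,  0.00202278, -0.00075026,  0.0017796 ,
       -0.00111272]), 'joint_efforts': array([-1.95873481e-04, -4.06507766e+01,  2.54527545e+01,  1.01091655e-02,
       -1.59625024e-04,  7.60039626e-06]), 'tool_pos': array([ 155.33975917, -500.84313628,  230.54698341]), 'ee_rot': array([ 9.88713742e-01,  1.49814374e-01, -1.44966928e-04, -8.76904759e-04]), 'contact_force': array([ 0.00210782,  0.15771634, -0.13730347]), 'moment': array([ 0.04368103,  0.02718034, -0.00513525]), 'grasp_force': 0.0, 'opening': 85.65728831009345} 18.700000000000003
```

View pics/top0.png

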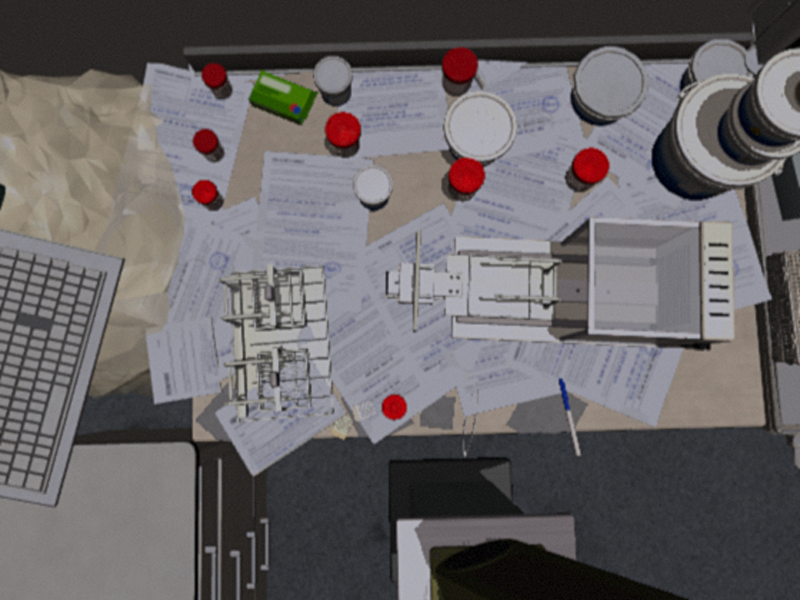

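View pics/side0.png

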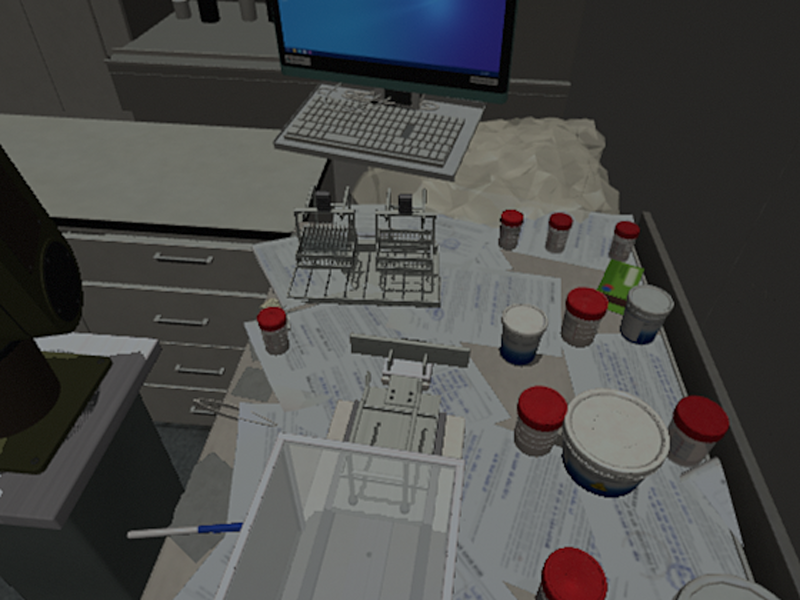

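```bash
python3 - <<'E'
from workcell import bot,capture,camera_model
import cv2,numpy as np
t=cv2.cvtColor(capture("top"),cv2.COLOR_RGB2BGR); s=cv2.cvtColor(capture("side"),cv2.COLOR_RGB2BGR)
g=lambda im:np.clip(255*(im/255.)**.7,0,255).astype(np.uint8)
r=lambda im,x0,y0,w,h,W,H:cv2.resize(g(im)[y0:y0+h,x0:x0+w],(W,H),interpolation=cv2.INTER_CUBIC)
a=r(t,150,180,80,120,400,600); b=r(s,195,125,120,90,400,300); c=r(s,230,225,120,90,400,300)
cv2.imwrite("pics/c1.png",np.hstack([a,np.vstack([b,c])]))
cv2.imwrite("pics/c2.png",r(t,260,145,160,105,800,525))
E
```

```text
(no output)
```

View pics/c1.png

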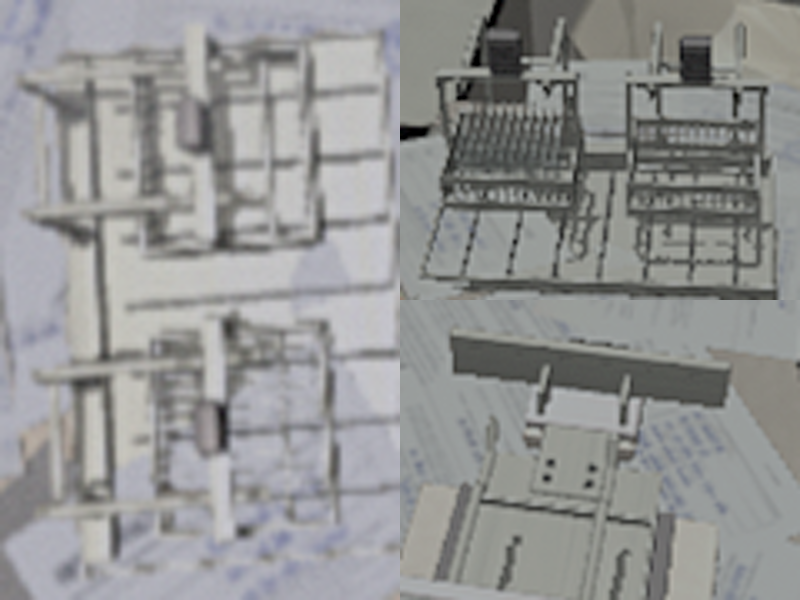

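View pics/c2.png

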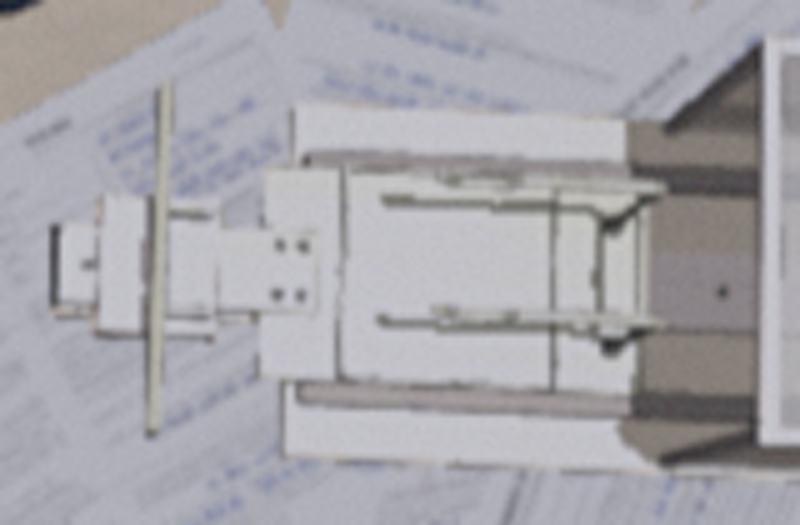

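```bash
cat > h.py <<'E'
from workcell import bot,capture,camera_model
import numpy as np,cv2
from scipy.spatial.transform import Rotation as Ro
def back(n,u,v,z,m=None):
    m=m or camera_model(n);d=m["R"].T@np.linalg.inv(m["intrinsics"])@np.array([u,v,1.]);c=-m["R"].T@m["t"]
    return c+d*(z-c[2])/d[2]
def proj(n,X,m=None):
    m=m or camera_model(n);p=m["intrinsics"]@(m["R"]@np.array(X,float)+m["t"]);return p[:2]/p[2]
E
python3 - <<'E'
from h import *
np.set_printoptions(precision=1,suppress=True)
A=lambda x,y:(150+x/5-.4,180+y/5-.4); D=lambda x,y:(260+x/5-.4,145+y/5-.4)
S=lambda x,y:(195+(x-400)*.3-.35,125+y*.3-.35); S2=lambda x,y:(230+(x-400)*.3-.35,225+(y-300)*.3-.35)
print("grip top",back("top",*A(207,427),184),"side",back("side",*S(503,52),166), back("side",*S(503,38),184))
b=[back("top",*A(x,y),150) for x,y in((212,320),(227,540))];print("bar",b,np.linalg.norm(b[0]-b[1]),sum(b)/2)
print("empty grip",back("top",*A(188,122),184),back("side",*S(696,57),166))
p=[back("top",*D(x,y),86) for x,y in((165,82),(152,435))];print("plate",p,np.linalg.norm(p[0]-p[1]))
m=sum(p)/2;e=p[1]-p[0];e/=np.linalg.norm(e);
ax=np.array([-e[1],e[0],0]);ax*=-np.sign(ax[1]);print("axis plate",ax)
q=[back("top",*D(x,y),210) for x,y in((764,38),(758,445))];f=q[1]-q[0];print("hood",q,np.linalg.norm(f),f/np.linalg.norm(f))
for z in(20,34):
  q=[back("top",*D(x,y),z) for x,y in((295,103),(283,455),(628,120),(628,465))];print(z,q,np.linalg.norm(q[0]-q[1]),q[2]-q[0])
print("rail",back("top",*D(52,267),34))
h=m+ax*155;print("hook",h)
for z in(130,147,160):
  for s in(-32,32):
    print(z,s,[ (np.round((proj("side",h*[1,1,0]+[0,0,z]+ax*k+e*s+[0,0,11*(k<0)])-[230,225])/.3+[400,300]),np.round((proj("top",h*[1,1,0]+[0,0,z]+ax*k+e*s+[0,0,11*(k<0)])-[260,145])*5)) for k in(-21,0,85)])
for n,a in dict(vial=(394,407),).items(): print(n,back("top",a[0]*.7,a[1]*.7,73))
E
```

```text
grip top [402.5 348.4 184. ] side [403.3 350.9 166. ] [406.7 340.9 184. ]
bar [array([452.5, 351.6, 150. ]), array([350.8, 345.1, 150. ])] 101.86035725706299 [401.6 348.3 150. ]
empty grip [541.4 356.6 184. ] [543.8 361.1 166. ]
plate [array([657.4, 108.1,  86. ]), array([479.6, 119.8,  86. ])] 178.18976935093923
axis plate [-0.1 -1.   0. ]
hood [array([ 643.4, -157.9,  210. ]), array([ 459.3, -144.1,  210. ])] 184.58542938789643 [-1.   0.1  0. ]
20 [array([659. ,  36.5,  20. ]), array([472.4,  49.6,  20. ]), array([ 645.4, -139.5,   20. ]), array([ 462.8, -129.7,   20. ])] 187.02476704650817 [ -13.6 -176.     0. ]
34 [array([656. ,  37.9,  34. ]), array([471.5,  50.8,  34. ]), array([ 642.6, -136.2,   34. ]), array([ 462. , -126.5,   34. ])] 184.96489636761964 [ -13.5 -174.1    0. ]
rail [572.3 167.4  34. ]
hook [558.3 -40.7  86. ]
130 -32 [(array([603., 459.]), array([443., 183.])), (array([597., 504.]), array([483., 189.])), (array([571., 648.]), array([660., 196.]))]
130 32 [(array([483., 443.]), array([440., 316.])), (array([476., 487.]), array([481., 320.])), (array([438., 628.]), array([658., 328.]))]
147 -32 [(array([604., 438.]), array([449., 177.])), (array([598., 483.]), array([489., 183.])), (array([571., 628.]), array([668., 190.]))]
147 32 [(array([482., 422.]), array([446., 311.])), (array([475., 466.]), array([487., 316.])), (array([436., 608.]), array([667., 323.]))]
160 -32 [(array([605., 421.]), array([453., 172.])), (array([598., 467.]), array([494., 178.])), (array([572., 612.]), array([675., 185.]))]
160 32 [(array([482., 405.]), array([450., 308.])), (array([474., 450.]), array([492., 313.])), (array([434., 592.]), array([674., 320.]))]
vial [349.9 158.1  73. ]
```

step_arm(
  slide=[
    [0.2,-0.25,-0.15],
    [0.4,-0.5,-0.3],
    [0.6,-0.75,-0.45],
    [0.8,-1,-0.6],
    [0.8,-1,-0.6],
    [0.8,-1,-0.6],
    [0.8,-1,-0.6],
    [0.8,-1,-0.6],
  ],
  delta_rot=[
    [0,0,-0.11],
    [0,0,-0.22],
    [0,0,-0.33],
    [0,0,-0.44],
    [0,0,-0.55],
    [0,0,-0.66],
    [0,0,-0.77],
    [0,0,-0.88],
  ],
  fingers=[0,0,0,0,0,0,0,0],
)

```text
time: 1.2
tool_pos: [202.3, -382.0, 291.2]
ee_rot: [0.664, 0.748, 0.0, -0.0]
contact_force: [0.2, 0.7, 0.3]
opening: 85.4
grasp_force: 0.0
```

```bash
cat > st.py <<'E'
from h import *
import sys
np.set_printoptions(precision=3,suppress=True)
s=bot.get_state();R=Ro.from_quat(s["ee_rot"]).as_matrix();p=s["tool_pos"]
print(s["time"],p,"j",s["joint_positions"],"yaw",np.arctan2(R[1,0],R[0,0]),"F",s["contact_force"],"op",s["opening"],s["grasp_force"])
print(R)
# st.py x y z yaw : gap to a tool-down target, in move units
if len(sys.argv)>4:
    t=np.array(sys.argv[1:5],float);c,n=np.cos(t[3]),np.sin(t[3])
    G=np.array([[c,n,0],[n,-c,0],[0,0,-1]])
    print("slide",R.T@(t[:3]-p)/100,"rot",Ro.from_matrix(R.T@G).as_rotvec()/(np.pi/2))
E
python3 st.py 404 345 260 3.206
```

```text
1.2 [ 202.279 -381.982  291.178] j [-1.084  0.08  -0.207  1.284 -0.     0.369] yaw 1.6889152206303197 F [0.243 0.726 0.287] op 85.42061161968248 0.0
[[-0.118  0.993 -0.   ]
 [ 0.993  0.118  0.   ]
 [ 0.    -0.    -1.   ]]
slide [6.981 2.86  0.314] rot [ 0.    -0.    -0.966]
```

step_arm(
  slide=[
    [0.35,0.16,0],
    [0.7,0.32,0],
    [1,0.48,0],
    [1,0.48,0],
    [1,0.48,0],
    [1,0.48,0],
    [1,0.48,0],
    [1,0.48,0],
  ],
  delta_rot=[
    [0,0,-0.08],
    [0,0,-0.16],
    [0,0,-0.25],
    [0,0,-0.25],
    [0,0,-0.25],
    [0,0,-0.25],
    [0,0,-0.25],
    [0,0,-0.25],
  ],
  fingers=[0,0,0,0,0,0,0,0],
)

```text
time: 2.2
tool_pos: [238.7, -277.9, 291.2]
ee_rot: [0.509, 0.861, 0.0, -0.0]
contact_force: [-0.4, -0.0, -0.2]
opening: 85.4
grasp_force: 0.0
```

step_arm(
  slide=[
    [0.35,0.35,0],
    [0.7,0.7,0],
    [1,1,0],
    [1,1,0],
    [1,1,0],
    [1,1,0],
    [1,1,0],
    [1,1,0],
  ],
  delta_rot=[
    [0,0,0],
    [0,0,0],
    [0,0,0],
    [0,0,0],
    [0,0,0],
    [0,0,0],
    [0,0,0],
    [0,0,0],
  ],
  fingers=[0,0,0,0,0,0,0,0],
)

```text
time: 3.2
tool_pos: [277.8, -142.1, 291.2]
ee_rot: [0.509, 0.861, -0.0, -0.0]
contact_force: [-0.3, 0.1, -0.3]
opening: 85.2
grasp_force: 0.0
```

step_arm(
  slide=[
    [0.35,0.35,0],
    [0.7,0.7,0],
    [1,1,0],
    [1,1,0],
    [1,1,0],
    [1,1,0],
    [1,1,0],
    [1,1,0],
  ],
  delta_rot=[
    [0,0,0],
    [0,0,0],
    [0,0,0],
    [0,0,0],
    [0,0,0],
    [0,0,0],
    [0,0,0],
    [0,0,0],
  ],
  fingers=[0,0,0,0,0,0,0,0],
)

```text
time: 4.2
tool_pos: [317.0, -6.3, 291.3]
ee_rot: [0.509, 0.861, 0.0, 0.0]
contact_force: [-0.2, -0.5, -0.1]
opening: 85.5
grasp_force: 0.0
```

step_arm(
  slide=[
    [0.35,0.35,0],
    [0.7,0.7,0],
    [1,1,0],
    [1,1,0],
    [1,1,0],
    [1,1,0],
    [1,1,0],
    [1,1,0],
  ],
  delta_rot=[
    [0,0,0],
    [0,0,0],
    [0,0,0],
    [0,0,0],
    [0,0,0],
    [0,0,0],
    [0,0,0],
    [0,0,0],
  ],
  fingers=[0,0,0,0,0,0,0,0],
)

```text
time: 5.2
tool_pos: [356.2, 129.7, 291.5]
ee_rot: [0.509, 0.861, 0.0, 0.0]
contact_force: [0.4, -0.4, -0.3]
opening: 85.4
grasp_force: 0.0
```

```bash
python3 st.py 404 345 260 3.206
```

```text
5.2 [356.183 129.693 291.453] j [ 0.349 -0.014 -0.305  1.28  -0.     1.416] yaw 2.074610338657889 F [ 0.354 -0.439 -0.326] op 85.39458532012439 0.0
[[-0.483  0.876  0.   ]
 [ 0.876  0.483  0.   ]
 [-0.     0.    -1.   ]]
slide [1.655 1.458 0.315] rot [ 0.    0.   -0.72]
```

step_arm(
  slide=[
    [0.35,0.35,0],
    [0.7,0.7,0],
    [1,1,0],
    [1,1,0],
    [1,1,0],
    [1,1,0],
    [1,1,0],
    [1,1,0],
  ],
  delta_rot=[
    [0,0,-0.1],
    [0,0,-0.2],
    [0,0,-0.3],
    [0,0,-0.4],
    [0,0,-0.5],
    [0,0,-0.61],
    [0,0,-0.72],
    [0,0,-0.72],
  ],
  fingers=[0,0,0,0,0,0,0,0],
)

```text
time: 6.2
tool_pos: [395.4, 265.9, 291.3]
ee_rot: [-0.031, 1.0, -0.0, -0.0]
contact_force: [-0.2, 0.6, -0.5]
opening: 85.7
grasp_force: 0.0
```

```bash
python3 st.py 404 345 250 3.206; python3 -c "
from h import *
im=capture('wrist');cv2.imwrite('pics/w1.png',cv2.cvtColor(im,cv2.COLOR_RGB2BGR));m=camera_model('wrist');print(m)
print(proj('wrist',[402.5,348.4,184]))"
```

```text
6.2 [395.429 265.902 291.311] j [ 0.592  0.157 -0.116  1.297 -0.     0.529] yaw -3.078835373818006 F [-0.181  0.553 -0.487] op 85.73853292906612 0.0
[[-0.998 -0.063 -0.   ]
 [-0.063  0.998 -0.   ]
 [ 0.    -0.    -1.   ]]
slide [-0.135  0.784  0.413] rot [-0.    -0.    -0.001]
{'intrinsics': array([[350.92994038,   0.        , 284.85803141],
       [  0.        , 350.92994038, 210.42935441],
       [  0.        ,   0.        ,   1.        ]]), 'R': array([[-6.22204948e-02,  9.98062351e-01, -3.92397790e-04],
       [ 9.46679324e-01,  5.91417252e-02,  3.16702563e-01],
       [ 3.16112112e-01,  1.93339153e-02, -9.48524819e-01]]), 't': array([-240.72698055, -449.07510994,  307.90995738])}
[392.33728742 224.66012112]
```

View pics/w1.png

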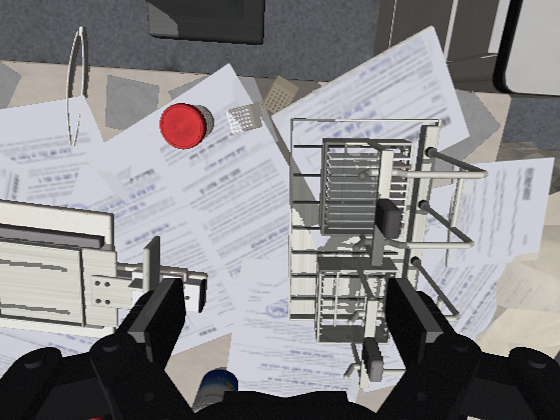

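step_arm(
  slide=[
    [-0.05,0.41,0.1],
    [-0.1,0.82,0.3],
    [-0.1,0.82,0.6],
    [-0.1,0.82,0.9],
    [-0.1,0.82,0.9],
    [-0.1,0.82,0.9],
    [-0.1,0.82,0.9],
    [-0.1,0.82,0.9],
  ],
  delta_rot=[
    [0,0,0],
    [0,0,0],
    [0,0,0],
    [0,0,0],
    [0,0,0],
    [0,0,0],
    [0,0,0],
    [0,0,0],
  ],
  fingers=[0,0,0,0,0,0,0,0],
)

```text
time: 7.25
tool_pos: [400.6, 349.0, 202.5]
ee_rot: [-0.032, 0.999, 0.001, 0.001]
contact_force: [-0.1, 0.5, -0.1]
opening: 85.3
grasp_force: 0.0
```

```bash
python3 st.py 400.5 348.5 152 3.206; python3 -c "
from h import *
im=capture('wrist');print(proj('wrist',[402.5,348.4,184]),proj('wrist',[402.5,348.4,150]),proj('wrist',bot.get_state()['tool_pos']))
cv2.imwrite('pics/w2.png',cv2.cvtColor(im,cv2.COLOR_RGB2BGR))"
```

```text
7.25 [400.641 348.997 202.485] j [ 0.717  0.283 -0.183  1.103 -0.     0.652] yaw -3.0769194571552574 F [-0.066  0.454 -0.144] op 85.3001940918128 0.0
[[-0.998 -0.065  0.002]
 [-0.065  0.998  0.001]
 [-0.002  0.001 -1.   ]]
slide [ 0.003 -0.006  0.505] rot [0.001 0.001 0.   ]
[283.52488616 267.69049874] [283.68705503 241.07085852] [284.78314239 282.51996495]
```

View pics/w2.png

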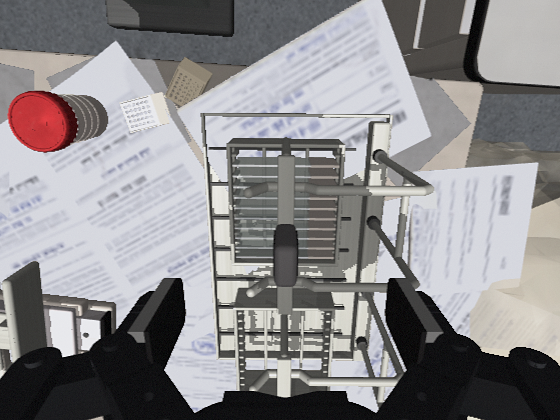

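step_arm(
  slide=[
    [-0.01,0,0.25],
    [-0.01,0,0.5],
    [-0.01,0,0.5],
    [-0.01,0,0.5],
    [-0.01,0,0.5],
    [-0.01,0,0.5],
    [-0.01,0,0.5],
    [-0.01,0,0.5],
  ],
  delta_rot=[
    [0,0,0],
    [0,0,0],
    [0,0,0],
    [0,0,0],
    [0,0,0],
    [0,0,0],
    [0,0,0],
    [0,0,0],
  ],
  fingers=[0,0,0.4,1,1,1,1,1],
  force=50,
)

```text
time: 8.3
tool_pos: [401.5, 349.2, 152.2]
ee_rot: [-0.033, 0.999, 0.001, 0.001]
contact_force: [-0.4, -0.9, 6.0]
opening: 11.3
grasp_force: 50.3
```

step_arm(
  slide=[
    [0,0,-0.08],
    [0,0,-0.17],
    [0,0,-0.25],
    [0,-0.15,-0.25],
    [0,-0.35,-0.25],
    [0,-0.55,-0.25],
    [0,-0.75,-0.25],
    [0,-0.85,-0.25],
  ],
  delta_rot=[
    [0,0,0],
    [0,0,0],
    [0,0,0],
    [0,0,0],
    [0,0,0],
    [0,0,0],
    [0,0,0],
    [0,0,0],
  ],
  fingers=[1,1,1,1,1,1,1,1],
)

```text
time: 9.3
tool_pos: [406.4, 262.0, 176.3]
ee_rot: [-0.032, 0.999, -0.0, -0.0]
contact_force: [-0.2, 0.2, -1.5]
opening: 11.0
grasp_force: 49.2
```

```bash
python3 st.py 564 51 250 3.0716
```

```text
9.3 [406.371 262.002 176.251] j [ 0.573  0.222 -0.339  1.01   0.     0.509] yaw -3.078078941839665 F [-0.172  0.238 -1.471] op 10.959498784056748 49.22532141208649
[[-0.998 -0.063 -0.   ]
 [-0.063  0.998 -0.   ]
 [ 0.    -0.    -1.   ]]
slide [-1.439 -2.206 -0.738] rot [-0.    -0.     0.085]
```

step_arm(
  slide=[
    [0,-0.05,-0.2],
    [-0.1,-0.15,-0.4],
    [-0.2,-0.3,-0.6],
    [-0.3,-0.5,-0.75],
    [-0.4,-0.7,-0.75],
    [-0.5,-0.9,-0.75],
    [-0.6,-1,-0.75],
    [-0.6,-1,-0.75],
  ],
  delta_rot=[
    [0,0,0],
    [0,0,0],
    [0,0,0.02],
    [0,0,0.04],
    [0,0,0.06],
    [0,0,0.085],
    [0,0,0.085],
    [0,0,0.085],
  ],
  fingers=[1,1,1,1,1,1,1,1],
)

```text
time: 10.3
tool_pos: [473.6, 167.6, 251.2]
ee_rot: [0.035, 0.999, 0.0, 0.0]
contact_force: [0.2, -0.3, -2.4]
opening: 11.3
grasp_force: 49.3
```

step_arm(
  slide=[
    [-0.1,-0.1,0],
    [-0.2,-0.25,0],
    [-0.35,-0.45,0],
    [-0.5,-0.65,0],
    [-0.7,-0.85,0],
    [-0.8,-0.95,0],
    [-0.85,-1,0],
    [-0.85,-1,0],
  ],
  delta_rot=[
    [0,0,0],
    [0,0,0],
    [0,0,0],
    [0,0,0],
    [0,0,0],
    [0,0,0],
    [0,0,0],
    [0,0,0],
  ],
  fingers=[1,1,1,1,1,1,1,1],
)

```text
time: 11.3
tool_pos: [550.8, 62.4, 251.2]
ee_rot: [0.034, 0.999, 0.0, -0.0]
contact_force: [0.2, 0.4, -1.2]
opening: 11.5
grasp_force: 49.2
```

```bash
python3 st.py 564.5 48.3 250 3.0716; python3 -c "
from h import *
a=capture('wrist');b=capture('side')
p=bot.get_state()['tool_pos']
ax=np.array([-.07,-.9975,0]);e=np.array([-.9975,.07,0]);h=np.array([558.5,-36.5,147])
for n in('wrist','side'):
  for X in (h-21*ax+[0,0,11]+32*e,h-21*ax+[0,0,11]-32*e,h+85*ax+32*e,h+85*ax-32*e,h+32*e,h-32*e): print(n,proj(n,X).round())
cv2.imwrite('pics/w3.png',cv2.cvtColor(np.hstack([a[:,80:480],cv2.resize(b[180:360,200:380],(400,400))[:]] if 0 else [a[:,100:460],cv2.resize(b[110:320,190:410],(440,420),interpolation=cv2.INTER_CUBIC)]),cv2.COLOR_RGB2BGR))"
```

```text
11.3 [550.811  62.386 251.175] j [ 0.113  0.304 -0.024  1.243  0.     0.181] yaw 3.0730613413824353 F [ 0.188  0.44  -1.234] op 11.505906114177346 49.23538148403168
[[-0.998  0.068 -0.001]
 [ 0.068  0.998  0.   ]
 [ 0.001  0.    -1.   ]]
slide [-0.146 -0.131  0.012] rot [ 0.    -0.     0.001]
wrist [174. 192.]
wrist [182. 274.]
wrist [ 33. 188.]
wrist [ 51. 267.]
wrist [150. 188.]
wrist [159. 267.]
side [255. 260.]
side [292. 264.]
side [241. 315.]
side [281. 321.]
side [253. 273.]
side [290. 278.]
```

View pics/w3.png

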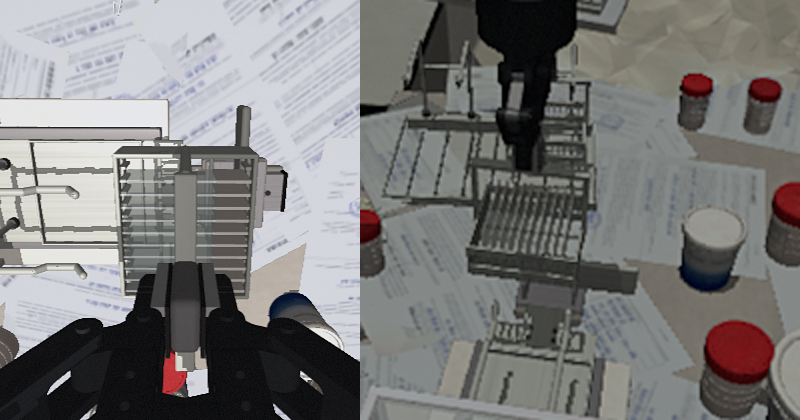

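step_arm(
  slide=[
    [-0.07,-0.06,0],
    [-0.145,-0.13,0],
    [-0.145,-0.13,0.12],
    [-0.145,-0.13,0.28],
    [-0.145,-0.13,0.45],
    [-0.145,-0.13,0.6],
    [-0.145,-0.13,0.74],
    [-0.145,-0.13,0.74],
  ],
  delta_rot=[
    [0,0,0],
    [0,0,0],
    [0,0,0],
    [0,0,0],
    [0,0,0],
    [0,0,0],
    [0,0,0],
    [0,0,0],
  ],
  fingers=[1,1,1,1,1,1,1,1],
)

```text
time: 12.4
tool_pos: [563.3, 48.4, 175.8]
ee_rot: [0.034, 0.999, -0.0, -0.001]
contact_force: [-0.4, 0.7, -1.0]
opening: 10.6
grasp_force: 49.1
```

```bash
python3 st.py 558.5 -36.5 177 3.0716; python3 -c "
from h import *
a=capture('wrist')
ax=np.array([-.07,-.9975,0]);e=np.array([-.9975,.07,0]);h=np.array([558.5,-36.5,147])
for X in (h-21*ax+[0,0,11]+32*e,h-21*ax+[0,0,11]-32*e,h+32*e,h-32*e): print(proj('wrist',X).round())
cv2.imwrite('pics/w4.png',cv2.cvtColor(a,cv2.COLOR_RGB2BGR))"
```

```text
12.4 [563.337  48.371 175.787] j [ 0.086  0.359 -0.142  1.073  0.     0.154] yaw 3.073240767171606 F [-0.421  0.691 -1.024] op 10.634651055608632 49.12432014942169
[[-0.998  0.068 -0.003]
 [ 0.068  0.998 -0.   ]
 [ 0.003 -0.    -1.   ]]
slide [-0.01  -0.85  -0.012] rot [-0.    -0.002  0.001]
[153. 205.]
[166. 318.]
[119. 198.]
[136. 306.]
```

View pics/w4.png

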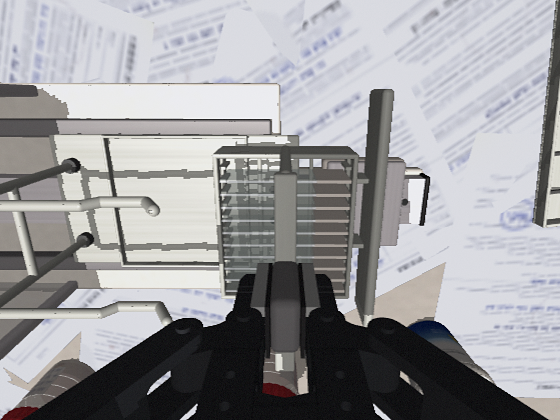

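step_arm(
  slide=[
    [0,-0.1,0],
    [-0.01,-0.22,0],
    [-0.02,-0.36,0],
    [-0.02,-0.5,0],
    [-0.02,-0.64,0],
    [-0.02,-0.76,0],
    [-0.02,-0.85,0],
    [-0.02,-0.85,0],
  ],
  delta_rot=[
    [0,0,0],
    [0,0,0],
    [0,0,0],
    [0,0,0],
    [0,0,0],
    [0,0,0],
    [0,0,0],
    [0,0,0],
  ],
  fingers=[1,1,1,1,1,1,1,1],
)

```text
time: 13.45
tool_pos: [560.6, -37.1, 177.3]
ee_rot: [0.035, 0.999, 0.0, -0.0]
contact_force: [-0.3, 0.1, -2.4]
opening: 11.3
grasp_force: 49.2
```

step_arm(
  slide=[
    [0,0,0],
    [0,0,0.04],
    [0,0,0.08],
    [0,0,0.12],
    [0,0,0.16],
    [0,0,0.2],
    [0,0,0.22],
    [0,0,0.22],
  ],
  delta_rot=[
    [0,0,0],
    [0,0,0],
    [0,0,0],
    [0,0,0],
    [0,0,0],
    [0,0,0],
    [0,0,0],
    [0,0,0],
  ],
  fingers=[1,1,1,1,1,1,1,1],
)

```text
time: 14.45
tool_pos: [560.5, -36.5, 155.1]
ee_rot: [0.034, 0.999, 0.0, -0.0]
contact_force: [0.7, -0.3, -2.4]
opening: 11.3
grasp_force: 49.2
```

```bash
python3 st.py 559.5 -36.5 152 3.0716; python3 -c "
from h import *
a=capture('wrist')
ax=np.array([-.07,-.9975,0]);e=np.array([-.9975,.07,0]);h=np.array([558.5,-36.5,147])
for X in (h-21*ax+[0,0,11]+32*e,h-21*ax+[0,0,11]-32*e,h+32*e,h-32*e): print(proj('wrist',X).round())
cv2.imwrite('pics/w5.png',cv2.cvtColor(a,cv2.COLOR_RGB2BGR))"
```

```text
14.45 [560.542 -36.509 155.143] j [-0.065  0.364 -0.191  1.016  0.     0.003] yaw 3.0731735899660415 F [ 0.749 -0.256 -2.404] op 11.311459111246199 49.23532426357269
[[-0.998  0.068 -0.   ]
 [ 0.068  0.998  0.   ]
 [ 0.     0.    -1.   ]]
slide [ 0.01  -0.001  0.031] rot [ 0.    -0.     0.001]
[335. 215.]
[328. 340.]
[285. 206.]
[285. 326.]
```

View pics/w5.png

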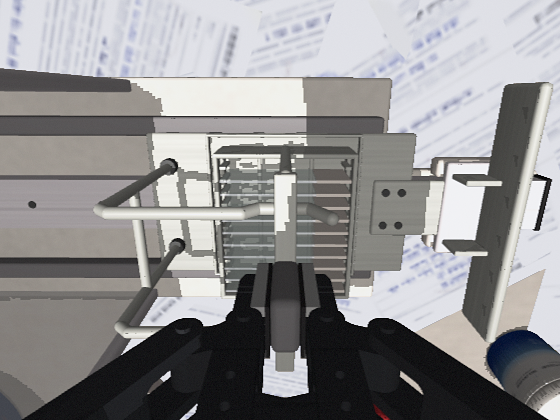

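step_arm(
  slide=[
    [0,0,0.01],
    [0,0,0.02],
    [0,0,0.03],
    [0,0,0.03],
    [0,0,0.03],
    [0,0,0.03],
    [0,0,0.03],
    [0,0,0.03],
  ],
  delta_rot=[
    [0,0,0],
    [0,0,0],
    [0,0,0],
    [0,0,0],
    [0,0,0],
    [0,0,0],
    [0,0,0],
    [0,0,0],
  ],
  fingers=[1,1,1,1,1,1,1,1],
)

```text
time: 15.5
tool_pos: [560.8, -36.5, 152.4]
ee_rot: [0.034, 0.999, 0.0, 0.0]
contact_force: [0.8, 0.4, -1.1]
opening: 11.3
grasp_force: 49.5
```

step_arm(
  slide=[
    [0,0,0.01],
    [0,0,0.015],
    [0,0,0.015],
    [0,0,0.015],
    [0,0,0.015],
    [0,0,0.015],
    [0,0,0.015],
    [0,0,0.015],
  ],
  delta_rot=[
    [0,0,0],
    [0,0,0],
    [0,0,0],
    [0,0,0],
    [0,0,0],
    [0,0,0],
    [0,0,0],
    [0,0,0],
  ],
  fingers=[1,1,1,0.8,0.6,0.4,0.2,0],
)

```text
time: 16.5
tool_pos: [560.6, -36.5, 150.7]
ee_rot: [0.034, 0.999, 0.0, -0.0]
contact_force: [-0.8, 0.0, -0.1]
opening: 83.9
grasp_force: 0.0
```

step_arm(
  slide=[
    [0,0,0],
    [0,0,0],
    [0,0,-0.1],
    [0,0,-0.3],
    [0,0,-0.5],
    [0,0,-0.7],
    [0,0,-0.9],
    [0,0,-1],
  ],
  delta_rot=[
    [0,0,0],
    [0,0,0],
    [0,0,0],
    [0,0,0],
    [0,0,0],
    [0,0,0],
    [0,0,0],
    [0,0,0],
  ],
  fingers=[0,0,0,0,0,0,0,0],
)

```text
time: 17.5
tool_pos: [561.4, -36.6, 252.7]
ee_rot: [0.034, 0.999, -0.0, 0.001]
contact_force: [-0.7, -0.2, 0.1]
opening: 85.5
grasp_force: 0.0
```

```bash
python3 st.py 579 255 200 3.0716; python3 -c "
from h import *
a=capture('wrist');b=capture('side')
cv2.imwrite('pics/w6.png',cv2.cvtColor(np.hstack([a[:,120:480],cv2.resize(b[110:320,190:410],(440,420),interpolation=cv2.INTER_CUBIC)]),cv2.COLOR_RGB2BGR))
for X in ((560.7,-36.5,184),(560.7,-36.5,150)):print(proj('wrist',X))"
```

```text
17.5 [561.388 -36.563 252.707] j [-0.065  0.315 -0.003  1.249  0.     0.003] yaw 3.073202084355095 F [-0.686 -0.199  0.071] op 85.49969267991611 0.0
[[-0.998  0.068  0.003]
 [ 0.068  0.998 -0.   ]
 [-0.003  0.    -1.   ]]
slide [0.025 2.921 0.527] rot [0.    0.002 0.001]
[285.10501239 227.03156883]
[285.09594617 210.21525131]
```

View pics/w6.png

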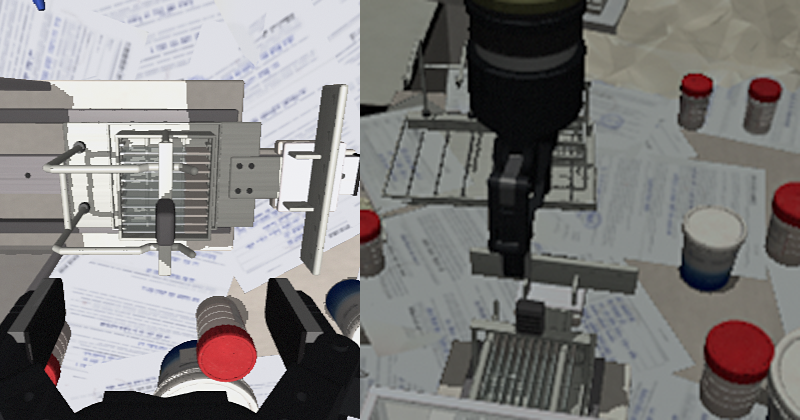

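step_arm(
  slide=[
    [0,0.15,0],
    [0,0.4,0],
    [0,0.7,0],
    [0,1,0],
    [0,1,0],
    [0,1,0],
    [0,1,0],
    [0,1,0],
  ],
  delta_rot=[
    [0,0,0],
    [0,0,0],
    [0,0,0],
    [0,0,0],
    [0,0,0],
    [0,0,0],
    [0,0,0],
    [0,0,0],
  ],
  fingers=[1,1,1,1,1,1,1,1],
)

```text
time: 18.6
tool_pos: [567.5, 62.6, 250.8]
ee_rot: [0.035, 0.999, -0.0, -0.0]
contact_force: [-0.9, 0.8, -1.0]
opening: -0.0
grasp_force: 0.0
```

step_arm(
  slide=[
    [0,0.3,0],
    [0,0.6,0],
    [0,1,0.1],
    [0,1,0.3],
    [0,1,0.5],
    [0,1,0.7],
    [0,1,0.9],
    [0,1,0.9],
  ],
  delta_rot=[
    [0,0,0],
    [0,0,0],
    [0,0,0],
    [0,0,0],
    [0,0,0],
    [0,0,0],
    [0,0,0],
    [0,0,0],
  ],
  fingers=[1,1,1,1,1,1,1,1],
)

```text
time: 19.6
tool_pos: [573.0, 162.2, 159.3]
ee_rot: [0.035, 0.999, -0.001, -0.002]
contact_force: [0.5, 0.5, 0.7]
opening: -0.0
grasp_force: 0.0
```

```bash
python3 st.py 574 171 57 3.0716; python3 -c "
from h import *
for n,a,z in (('cup',(372,187),82),('red',(466,176),84),('red2',(343,130),84)): print(n,back('top',a[0]*.7,a[1]*.7,z))"
```

```text
19.6 [573.05  162.164 159.267] j [ 0.276  0.419 -0.091  1.064 -0.     0.345] yaw 3.07247266092172 F [0.534 0.531 0.653] op -0.043094280744543564 0.0
[[-0.998  0.069 -0.004]
 [ 0.069  0.998 -0.001]
 [ 0.003 -0.001 -1.   ]]
slide [-0.007  0.09   1.023] rot [-0.001 -0.002  0.001]
cup [738.51754327 187.5398616   82.        ]
red [753.8514532   19.54121361  84.        ]
red2 [844.64019739 237.38596144  84.        ]
```

step_arm(
  slide=[
    [0,0.09,0],
    [0,0.09,0.2],
    [0,0.09,0.45],
    [0,0.09,0.7],
    [0,0.09,0.9],
    [0,0.09,1],
    [0,0.09,1],
    [0,0.09,1],
  ],
  delta_rot=[
    [0,0,0],
    [0,0,0],
    [0,0,0],
    [0,0,0],
    [0,0,0],
    [0,0,0],
    [0,0,0],
    [0,0,0],
  ],
  fingers=[1,1,1,1,1,1,1,1],
)

```text
time: 20.6
tool_pos: [575.9, 172.4, 61.9]
ee_rot: [0.034, 0.999, 0.0, 0.001]
contact_force: [0.6, -0.1, 1.3]
opening: 0.0
grasp_force: 0.0
```

step_arm(
  slide=[
    [0,-0.1,0],
    [0,-0.2,0],
    [0,-0.28,0],
    [0,-0.36,0],
    [0,-0.44,0],
    [0,-0.54,0],
    [0,-0.64,0],
    [0,-0.74,0],
  ],
  delta_rot=[
    [0,0,0],
    [0,0,0],
    [0,0,0],
    [0,0,0],
    [0,0,0],
    [0,0,0],
    [0,0,0],
    [0,0,0],
  ],
  fingers=[1,1,1,1,1,1,1,1],
)

```text
time: 21.6
tool_pos: [569.8, 97.7, 60.9]
ee_rot: [0.034, 0.999, 0.0, -0.0]
contact_force: [0.1, 2.4, 0.0]
opening: -0.2
grasp_force: 1.3
```

```bash
cat > ck.py <<'E'
from h import *
# dark-free check: tab position in the side view by template from the stored image is avoided; find plate top edge in top view
im=cv2.cvtColor(capture('top'),cv2.COLOR_RGB2GRAY).astype(float)
ax=np.array([-.07,-.9975,0]);e=np.array([-.9975,.07,0]);h=np.array([559.5,-36.5,0])
for s in(-80,-65,65,80):
    d=np.arange(-200,40,2.); px=np.array([proj('top',h+ax*x+e*s+[0,0,86]) for x in d]).astype(np.float32)
    v=cv2.remap(im.astype(np.float32),px[:,:1].copy(),px[:,1:].copy(),cv2.INTER_LINEAR).ravel()
    g=np.diff(v); k=np.argsort(-abs(g))[:6]; print(s,[(d[i],round(g[i])) for i in sorted(k)])
E
python3 ck.py; python3 st.py 569 97 59 3.0716
```

```text
-80 [(np.float64(-184.0), -21), (np.float64(-182.0), -55), (np.float64(-180.0), -56), (np.float64(-178.0), -22), (np.float64(-44.0), 29), (np.float64(-16.0), 42)]
-65 [(np.float64(-178.0), -34), (np.float64(-176.0), -67), (np.float64(-174.0), -46), (np.float64(-162.0), 23), (np.float64(-14.0), 49), (np.float64(-12.0), 34)]
65 [(np.float64(-142.0), -38), (np.float64(-140.0), -49), (np.float64(-138.0), -44), (np.float64(-136.0), -13), (np.float64(-134.0), 10), (np.float64(-132.0), 8)]
80 [(np.float64(-146.0), -7), (np.float64(-140.0), -20), (np.float64(-138.0), -60), (np.float64(-136.0), -40), (np.float64(-134.0), -10), (np.float64(-130.0), 7)]
21.65 [569.583  96.093  60.756] j [ 0.168  0.469 -0.291  0.811 -0.002  0.238] yaw 3.072099518420835 F [ 0.161 -1.79   1.431] op 0.02052069494942653 0.0
[[-0.998  0.069 -0.   ]
 [ 0.069  0.998 -0.002]
 [ 0.    -0.002 -1.   ]]
slide [0.006 0.009 0.018] rot [-0.001 -0.     0.   ]
```

step_arm(
  slide=[
    [0,-0.1,0],
    [0,-0.22,0],
    [0,-0.34,0],
    [0,-0.46,0],
    [0,-0.58,0],
    [0,-0.7,0],
    [0,-0.82,0],
    [0,-0.94,0],
  ],
  delta_rot=[
    [0,0,0],
    [0,0,0],
    [0,0,0],
    [0,0,0],
    [0,0,0],
    [0,0,0],
    [0,0,0],
    [0,0,0],
  ],
  fingers=[1,1,1,1,1,1,1,1],
)

```text
time: 22.65
tool_pos: [563.2, 3.6, 60.8]
ee_rot: [0.034, 0.999, -0.0, -0.0]
contact_force: [-0.1, 2.6, 0.9]
opening: -0.3
grasp_force: 1.3
```

```bash
python3 ck.py; python3 st.py 559.5 -36.5 59 3.0716
```

```text
-80 [(np.float64(-50.0), -41), (np.float64(-48.0), -64), (np.float64(-46.0), -45), (np.float64(-16.0), 17), (np.float64(-14.0), 24), (np.float64(2.0), 19)]
-65 [(np.float64(-86.0), 35), (np.float64(-58.0), 35), (np.float64(-50.0), -35), (np.float64(-48.0), -65), (np.float64(-46.0), -57), (np.float64(-14.0), 27)]
65 [(np.float64(-90.0), -43), (np.float64(-40.0), -42), (np.float64(-28.0), 53), (np.float64(-26.0), 49), (np.float64(-14.0), -44), (np.float64(-12.0), -46)]
80 [(np.float64(-50.0), 38), (np.float64(-32.0), -41), (np.float64(-28.0), 42), (np.float64(-26.0), 57), (np.float64(-14.0), -61), (np.float64(-12.0), -68)]
22.7 [563.178   1.873  60.77 ] j [ 0.005  0.448 -0.329  0.794 -0.002  0.074] yaw 3.071828417998711 F [-0.161 -0.937  0.51 ] op 0.02643315742987501 0.0
[[-0.998  0.07  -0.   ]
 [ 0.07   0.998 -0.002]
 [ 0.    -0.002 -1.   ]]
slide [ 0.01  -0.385  0.019] rot [-0.001 -0.     0.   ]
```

step_arm(
  slide=[
    [0,-0.08,0],
    [0,-0.16,0],
    [0,-0.24,0],
    [0,-0.3,0],
    [0,-0.35,0],
    [0,-0.38,0],
    [0,-0.4,0],
    [0,-0.42,0],
  ],
  delta_rot=[
    [0,0,0],
    [0,0,0],
    [0,0,0],
    [0,0,0],
    [0,0,0],
    [0,0,0],
    [0,0,0],
    [0,0,0],
  ],
  fingers=[1,1,1,1,1,1,1,1],
)

```text
time: 23.7
tool_pos: [560.6, -37.4, 60.8]
ee_rot: [0.034, 0.999, 0.0, 0.0]
contact_force: [0.3, 3.1, -0.3]
opening: 0.2
grasp_force: 1.1
```

step_arm(
  slide=[
    [0,-0.01,0],
    [0,-0.02,0],
    [0,-0.03,0],
    [0,-0.04,0],
    [0,-0.05,0],
    [0,-0.06,0],
    [0,-0.065,0],
    [0,-0.07,0],
  ],
  delta_rot=[
    [0,0,0],
    [0,0,0],
    [0,0,0],
    [0,0,0],
    [0,0,0],
    [0,0,0],
    [0,0,0],
    [0,0,0],
  ],
  fingers=[1,1,1,1,1,1,1,1],
)

```text
time: 24.7
tool_pos: [560.3, -42.1, 60.9]
ee_rot: [0.033, 0.999, 0.003, 0.0]
contact_force: [0.8, 9.6, 1.4]
opening: 0.3
grasp_force: 4.9
```

step_arm(
  slide=[
    [0,-0.01,0],
    [0,-0.02,0],
    [0,-0.03,0],
    [0,-0.03,0],
    [0,-0.03,0],
    [0,-0.03,0],
    [0,-0.03,0],
    [0,-0.03,0],
  ],
  delta_rot=[
    [0,0,0],
    [0,0,0],
    [0,0,0],
    [0,0,0],
    [0,0,0],
    [0,0,0],
    [0,0,0],
    [0,0,0],
  ],
  fingers=[1,1,1,1,1,1,1,1],
)

```text
time: 25.7
tool_pos: [560.2, -42.1, 60.9]
ee_rot: [0.033, 0.999, 0.006, 0.0]
contact_force: [1.8, 15.9, 0.5]
opening: -0.1
grasp_force: 8.4
```

```bash
python3 ck.py; python3 st.py 559.5 -36.5 59 3.0716
```

```text
-80 [(np.float64(-2.0), -20), (np.float64(10.0), -29), (np.float64(12.0), -50), (np.float64(16.0), 28), (np.float64(20.0), -34), (np.float64(22.0), -25)]
-65 [(np.float64(-90.0), -28), (np.float64(-88.0), -37), (np.float64(0.0), -31), (np.float64(2.0), -31), (np.float64(12.0), -50), (np.float64(14.0), -32)]
65 [(np.float64(-90.0), -43), (np.float64(-10.0), 46), (np.float64(4.0), -32), (np.float64(6.0), -37), (np.float64(18.0), 47), (np.float64(20.0), 59)]
80 [(np.float64(-12.0), 49), (np.float64(4.0), -40), (np.float64(12.0), -36), (np.float64(14.0), -44), (np.float64(18.0), 51), (np.float64(20.0), 58)]
25.75 [560.247 -42.103  60.947] j [-0.081  0.446 -0.332  0.793  0.011 -0.016] yaw 3.0765149261916402 F [ 0.407 16.455  0.933] op -0.17955328917738847 8.354764580726624
[[-0.998  0.065  0.001]
 [ 0.065  0.998  0.011]
 [-0.     0.011 -1.   ]]
slide [0.011 0.055 0.02 ] rot [0.007 0.    0.003]
```

step_arm(
  slide=[
    [0,0.1,0],
    [0,0.25,0],
    [0,0.45,0],
    [0,0.6,0],
    [0,0.7,0],
    [0,0.7,-0.3],
    [0,0.7,-0.6],
    [0,0.7,-0.8],
  ],
  delta_rot=[
    [0,0,0],
    [0,0,0],
    [0,0,0],
    [0,0,0],
    [0,0,0],
    [0,0,0],
    [0,0,0],
    [0,0,0],
  ],
  fingers=[1,1,1,1,1,1,1,1],
)

```text
time: 26.75
tool_pos: [565.3, 22.7, 142.3]
ee_rot: [0.034, 0.999, -0.0, 0.001]
contact_force: [-0.4, -0.4, 0.3]
opening: 0.3
grasp_force: 0.0
```

step_arm(
  slide=[
    [0,0.2,-0.2],
    [0,0.5,-0.4],
    [0,0.8,-0.6],
    [0,1,-0.8],
    [0,1,-0.8],
    [0,1,-0.8],
    [0,1,-0.8],
    [0,1,-0.8],
  ],
  delta_rot=[
    [0,0,0],
    [0,0,0],
    [0,0,0],
    [0,0,0],
    [0,0,0],
    [0,0,0],
    [0,0,0],
    [0,0,0],
  ],
  fingers=[1,1,1,1,1,1,1,1],
)

```text
time: 27.75
tool_pos: [571.1, 121.3, 220.0]
ee_rot: [0.035, 0.999, -0.0, -0.001]
contact_force: [0.4, 0.1, 0.4]
opening: -0.3
grasp_force: 0.0
```

```bash
python3 - <<'E'
from h import *
b=capture('side');t=capture('top');im=cv2.cvtColor(t,cv2.COLOR_RGB2GRAY).astype(np.float32)
ax=np.array([-.07,-.9975,0]);e=np.array([-.9975,.07,0]);h=np.array([559.5,-36.5,0])
for s in range(-85,86,17):
    d=np.arange(0,44,2.); px=np.array([proj('top',h+ax*x+e*s+[0,0,86]) for x in d]).astype(np.float32)
    print(s,cv2.remap(im,px[:,:1].copy(),px[:,1:].copy(),cv2.INTER_LINEAR).ravel().astype(int))
# rack tab / hood check: dark tab in top view, expected at home
p=proj('top',h+ax*175+[0,0,184]);u,v=p.round().astype(int);print(p)
print(im[v-10:v+11:2,u-14:u+15:2].astype(int))
E
```

```text
-85 [160 153 150 151 156 158 150 128  93 113 145 165 165 161 162 164 167 168
 170 172 171 170]
-68 [177 147 113 110 113 116 104  56  52  97 146 170 162 156 174 190 194 194
 195 194 193 193]
-51 [ 60  87 103  85  65  53  48  34  51  95 148 175 162 143 132 131 132 132
 132 132 132 130]
-34 [ 59  57  56  52  48  49  52  36  44  83 144 172 176 181 189 191 191 191
 191 190 189 192]
-17 [ 68  67  65  64  63  62  59  55  50  47  62 105 142 165 175 179 182 183
 183 181 172 181]
0 [ 70  70  69  68  68  67  66  66  65  63  63  58  52  49  49  93 146 182
 195 196 196 194]
17 [ 71  72  72  73  70  68  69  71  69  68  68  67  65  64  62  59  55  49
  48  74 126 169]
34 [75 75 71 72 72 71 70 71 71 70 71 70 66 69 68 67 67 66 65 59 56 51]
51 [76 76 76 74 73 73 71 75 74 73 72 72 70 69 70 70 69 69 67 67 67 65]
68 [76 75 76 76 75 76 74 74 73 73 73 73 72 72 72 72 70 72 71 70 69 68]
85 [74 76 77 76 76 76 77 75 74 76 76 74 74 74 73 73 75 73 71 72 71 72]
[434.93049097 195.34977813]
[[150 147 144 143 163 162 148 150 145 156 156 155 155 157 158]
 [144 142 146 145 163 165 138 140 145 157 161 160 160 162 160]
 [137 137 140 144 160 157 151 144 152 161 159 163 159 160 150]
 [157 156 151 143 137 133 147 147 151 160 163 160 160 140 139]
 [147 141 143 134 129 134 150 147 145 161 161 161 161 149 140]
 [141 142 145 136 129 133 148 146 148 156 158 159 162 163 160]
 [154 152 157 136 129 138 151 146 151 158 163 162 161 161 163]
 [142 140 142 134 132 133 141 141 143 161 163 163 161 160 161]
 [151 148 155 146 154 152 156 155 154 159 160 160 161 161 159]
 [150 150 150 146 166 156 139 150 151 160 163 161 162 162 160]
 [145 140 142 145 166 156 137 145 150 159 161 160 164 160 161]]
```

```bash
python3 -c "
from workcell import job
print(job.finish_job())"
```

```text
the job is handed in; nothing more can be done
None
```

The full rack is hanging level on the carriage and the carriage is pushed home against its stops. The arm is clear and holding nothing, and the job is handed in at about 28 s. The hand-in gave back no verdict; I judged "home" from the push force rising to 16 N with no further movement, and from the plate and rack positions in the top camera.

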